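Lock the allergen jar away

TASK

Two metal boxes with swivel lids stand open on the prep counter; one holds the jar with the red cap (the nut allergen), the other the jar with the green cap. Swing fully shut the lid of the box that holds the red-capped jar, then lock it by pushing the yellow-handled pin in from the front, right through both of that box's eyelets until its handle is close to the front one, and let go. Leave the other box's lid as it stands and do not disturb the jars or the other things on the counter.

Things in the scene. Friction and masses are not known exactly. Their poses are not given: they have to be found in the camera images.
- box_l: The left-hand (seen from the robot; +y) open-topped bare metal box, fixed to the counter: 150 (x) x 140 (y) x 90 high, walls and floor 4. Origin: centre of its underside; x points from its front (the side with the eyelet, towards the robot) to its back, y to its left, z up. Its blue lid turns level about an upright pivot at (60, 55) in this frame.
- lid_l (a joint): Angle of the left box's flat blue lid (152 x 142 x 4 thick, its upper face 96 above the counter) about its upright pivot. 0 = fully shut (a stop), squarely over the box; it grows to 1.5 rad as the lid's front swings out to the box's left (+y), clockwise seen from above. It turns stiffly (about 0.12 N m) and stays where it is left; both lids start well open (1.1 to 1.4).
- lid_l_knob (a point): Middle of the black upright round knob on the left lid, 22 in diameter, from 96 to 130 above the counter (this point at 113). With the lid shut it is at (-55, 30) in the box's frame.
- box_l_eye (a point): Centre of the 14 mm round hole of the front eyelet of the left box: a dark upright plate 30 wide (y) and 6 thick (x) on the box's front face, its hole running along the box's x, 115 above the counter, at (-85, -45) in the box's frame; the plate's top is 18 above the hole's centre.
- lid_l_eye (a point): Centre of the 14 mm hole of the eyelet standing on the left lid, the same plate, 115 above the counter. With the lid shut it is at (-25, -45) in the box's frame, so 60 straight behind the front eyelet, the two holes in line along the box's x.
- box_r: The right-hand (seen from the robot; -y) open-topped bare metal box, fixed to the counter: 150 (x) x 140 (y) x 90 high, walls and floor 4. Origin: centre of its underside; x points from its front (the side with the eyelet, towards the robot) to its back, y to its left, z up. Its blue lid turns level about an upright pivot at (60, 55) in this frame.
- lid_r (a joint): Angle of the right box's flat blue lid (152 x 142 x 4 thick, its upper face 96 above the counter) about its upright pivot. 0 = fully shut (a stop), squarely over the box; it grows to 1.5 rad as the lid's front swings out to the box's left (+y), clockwise seen from above. It turns stiffly (about 0.12 N m) and stays where it is left; both lids start well open (1.1 to 1.4).
- lid_r_knob (a point): Middle of the black upright round knob on the right lid, 22 in diameter, from 96 to 130 above the counter (this point at 113). With the lid shut it is at (-55, 30) in the box's frame.
- box_r_eye (a point): Centre of the 14 mm round hole of the front eyelet of the right box: a dark upright plate 30 wide (y) and 6 thick (x) on the box's front face, its hole running along the box's x, 115 above the counter, at (-85, -45) in the box's frame; the plate's top is 18 above the hole's centre.
- lid_r_eye (a point): Centre of the 14 mm hole of the eyelet standing on the right lid, the same plate, 115 above the counter. With the lid shut it is at (-25, -45) in the box's frame, so 60 straight behind the front eyelet, the two holes in line along the box's x.
- jar_red: Loose clear jar with a red cap, 56 in diameter, 70 high, 0.18 kg, standing inside one of the two boxes: which one varies. Origin: centre of its underside, z up.
- jar_green: Loose clear jar with a green cap, 56 in diameter, 70 high, 0.18 kg, standing inside one of the two boxes: which one varies. Origin: centre of its underside, z up.
- pin: Loose locking pin lying on the counter, about 0.13 kg: a yellow block handle 56 long (x), 20 wide (y), 28 high (z), and a steel rod 8 in diameter and 100 long (its last 14 tapered) that sticks out of the middle of the handle's front face along +x. Origin: under the handle's front face, on the handle's underside (on the counter); the handle runs from x = -56 to 0, the rod from x = 0 to 100 at height 14. The centre of mass lies inside the handle, near its front.
- pin_neck (a point): Where the rod leaves the handle's front face, on the rod's axis.
- pin_tip (a point): The rod's free end, on its axis.
- steel_cup: Bystander: loose steel cup, 72 across, 80 high. Origin: centre of its underside.
- sauce_bottle: Bystander: loose white bottle with a red cap, 60 across, 160 high. Origin: centre of its underside.
- spatula: Bystander: loose spatula, 250 long, lying flat. Origin: near the middle of its length, on the counter.
- bowl: Bystander: loose white bowl, 100 across, 40 high. Origin: centre of its underside.
- cucumber: Bystander: loose cucumber, 150 long, 36 thick, lying. Origin: centre of its underside.
- spoon: Bystander: loose spoon, 190 long, lying flat. Origin: near the middle of its length, on the counter.

How it is judged:
By the outcome, as a careful person would: the job done as asked, in the order asked, and still so for the second after the job is handed in, with the robot touching nothing.
It also fails if it takes over 64 s, if anything falls off the work surface, if the arm or the gripper's body presses on something with over 40 N, if the wrist force passes 120 N, or if a joint passes its speed limit or range.

ROBOT

A 7-joint arm with a two-finger parallel gripper is mounted at the origin on the work surface. World frame = base frame: x ahead of the robot, y to its left, z up, the work surface at z = 0. Lengths are in m, angles in rad, forces in N, time in s.
With the tool pointing down it reaches from about 0.375 to 0.925 m from the base axis. Payload 3.1 kg.
Tool frame: the origin (TCP) lies between the finger pads; the fingertips stand 19 mm ahead of it and the grasp point (between the pads) is the TCP; z points along the fingers, y is the direction in which the jaws open and shut (so a half turn about z gives the same grasp; the last joint's range is limited). The gripper opens to 85 mm and grips with 20 to 120 N. Pads are 22 mm wide; open, the fingers measure 114 mm over their backs; the gripper's body (76 mm by 85 mm) begins 54 mm behind the grasp point. The pads swing forward as they close: fully open they stand 13 mm farther back than shut.
Start: joints at [-1.272, 0.383, 0.044, 1.598, -0.018, 1.161, -0.05], TCP at [0.251, 0.6, 0.25] pointing down, gripper open.
Joint ranges: [-2.61, 2.61], [-0.41, 2.15], [-1.48, 1.57], [0, 2.5], [-1.57, 4.71], [0.05, 1.97], [-2.85, 2.85]. Speed limits (rad/s): [2.79, 2.79, 3.14, 3.14, 3.14, 3.14, 3.14].

INTERFACE

Orientations are given as a unit quaternion [x, y, z, w].
In Python, from bench import move_ptp, movel, move_j, move_gripper, pause, inverse_kinematics, read_camera, camera_params, MotionError, sign_off, look_for, tip_of, read_time_s, read_qpos, read_joint_vel, read_effort, read_eef_pos, read_tcp_rot, read_ft_force, read_ft_torque, read_finger_gap gives the robot as it stands. Calls block until the motion is done:
- move_ptp(position, orientation): joint-space move of the TCP to a pose.
- movel(position, orientation=None, speed=0.15): straight line of the TCP; orientation=None keeps the orientation; speed is the mean speed in m/s.
- move_j(angles): joint-space move.
- move_gripper(opening, effort=None): finger opening in m; effort is the grip in N (None keeps the last); returns when the fingers have stopped.
- pause(seconds).
- inverse_kinematics(position, orientation): joint angles nearest the present ones, or None.
- read_camera(name): name is "scene" or "top" or "wrist"; returns the picture (400x640x3 uint8, red, green, blue); there is no depth.
- camera_params(name): a dict with "K" (3x3 intrinsics, pixels), "camera_from_world" (4x4, takes a point from world to camera coordinates). Camera axes: x right, y down, z forward; pixel columns grow to the right and rows downward; lengths in m; the calibration is good to about 2 mm. A picture is of the moment at which its call begins: read the wrist's pose just before it. camera_params takes no time and is no camera call; for the wrist camera it gives the pose at the moment of the call.
A pose or a line that the arm cannot do raises MotionError and nothing moves.
- sign_off(): hands the job in, once; it reports no verdict.
Trained networks look in the newest picture that a camera, given by its name, has taken for a name from the list of things; names that differ only in an ending like _2 or _b are one class to them, and where a whole thing is asked for, a point or a joint stands for the part that bears it (a point fixed in the world has none). Each returns a list of dicts, best first, with "confidence" (0 to 1); they miss things now and then, are a little off and sometimes report something else, mostly with a low value. They report only what shows in the picture. A call takes as long as a camera call.
- look_for(camera, name): "at" ([column, row] in pixels, amid what is visible of it).
- tip_of(camera, name): "at" ([column, row] in pixels: a listed point, or the origin of a listed thing).
Readings, each from a call of its own:
- read_time_s(): time.
- read_qpos(): joint angles.
- read_joint_vel(): joint speeds.
- read_effort(): joint torques, N m.
- read_eef_pos(): TCP position.
- read_tcp_rot(): TCP orientation.
- read_ft_force(): force on the tool from outside, world axes, zero at the start.
- read_ft_torque(): the same for the moment, N m.
- read_finger_gap(): finger opening in m.
Only numpy, scipy, OpenCV 4.12 (cv2) and the standard library are available. Lean on these libraries where they do the work, as an engineer would, in place of code of your own. Each camera call takes 0.05 s, during which the arm holds its last target. There are 200 camera calls.

## Working session

There is one attempt and no reset: what is moved stays moved. The work goes in short steps, each a Python script; the robot and the scene stay as the last script left them, time stands still between calls to the robot, and variables do not carry over. Pictures are saved under pics/ and viewed, about 8 in all and at most 12, crops included, and the job is handed in when it is done.

```bash
mkdir -p pics
cat > h.py <<'E'
import numpy as np, cv2
from bench import *
def save(cam,n):
    im=read_camera(cam); cv2.imwrite(f'pics/{n}.png',im[:,:,::-1]); return im
def ray(P,uv):
    K=np.array(P['K']);T=np.array(P['camera_from_world']);R=T[:3,:3];c=-R.T@T[:3,3]
    d=R.T@np.linalg.inv(K)@np.array([uv[0],uv[1],1.]);return c,d
def onz(P,uv,z):
    c,d=ray(P,uv);return c+d*(z-c[2])/d[2]
def proj(P,X):
    T=np.array(P['camera_from_world']);p=T[:3,:3]@np.asarray(X)+T[:3,3];p=np.array(P['K'])@p;return p[:2]/p[2]
E
python3 - <<'E'
from h import *
for cam in('scene','top'):
    save(cam,cam);P=camera_params(cam)
    print(cam,np.round(ray(P,(320,200)),3).tolist())
    for n,z in dict(box_l=0,box_r=0,lid_l_knob=.113,lid_r_knob=.113,box_l_eye=.115,box_r_eye=.115,lid_l_eye=.115,lid_r_eye=.115,jar_red=.0,jar_green=.0,pin=0,pin_neck=.014,pin_tip=.014,steel_cup=0,sauce_bottle=0,bowl=0,cucumber=0,spatula=0,spoon=0).items():
        for d in tip_of(cam,n)[:2]: print(n,np.round(d['at']),round(d['confidence'],2),np.round(onz(P,d['at'],z),3))
print(read_time_s())
E
```

```text
scene [[1.174, 1.04, 0.826], [-0.426, -0.729, -0.536]]
box_l [333. 221.] 0.91 [0.546 0.054 0.   ]
box_l [283. 175.] 0.55 [ 0.558 -0.317  0.   ]
box_r [333. 221.] 0.91 [0.546 0.054 0.   ]
box_r [283. 175.] 0.55 [ 0.558 -0.317  0.   ]
lid_l_knob [360. 213.] 0.84 [0.537 0.19  0.113]
lid_l_knob [372. 204.] 0.2 [0.476 0.169 0.113]
lid_r_knob [299. 170.] 0.68 [ 0.576 -0.137  0.113]
box_l_eye [347. 181.] 0.81 [0.468 0.008 0.115]
box_r_eye [300. 146.] 0.66 [ 0.48  -0.314  0.115]
lid_l_eye [362. 204.] 0.64 [0.504 0.156 0.115]
lid_r_eye [306. 158.] 0.84 [ 0.511 -0.21   0.115]
lid_r_eye [300. 146.] 0.21 [ 0.479 -0.317  0.115]
jar_red [358. 214.] 0.68 [0.443 0.059 0.   ]
jar_green [405. 285.] 0.25 [0.525 0.413 0.   ]
pin [424. 276.] 0.51 [ 0.455  0.412 -0.   ]
pin_tip [407. 289.] 0.5 [0.542 0.439 0.014]
pin_tip [285. 176.] 0.25 [ 0.566 -0.28   0.014]
steel_cup [418. 318.] 0.64 [0.573 0.522 0.   ]
sauce_bottle [292. 151.] 0.52 [ 0.43  -0.499 -0.   ]
bowl [251. 157.] 0.83 [ 0.615 -0.524  0.   ]
bowl [265. 230.] 0.69 [ 0.772 -0.005  0.   ]
cucumber [260. 228.] 0.87 [ 0.782 -0.022  0.   ]
spatula [3
[... 752 characters left out ...]
[418. 216.] 0.77 [ 0.538 -0.308  0.   ]
jar_red [303. 208.] 0.48 [0.573 0.052 0.   ]
jar_green [308. 215.] 0.71 [0.551 0.037 0.   ]
jar_green [303. 211.] 0.4 [0.562 0.05  0.   ]
pin [190. 254.] 0.68 [0.437 0.402 0.   ]
pin_neck [188. 251.] 0.73 [0.446 0.403 0.014]
pin_tip [178. 221.] 0.61 [0.537 0.438 0.014]
steel_cup [156. 210.] 0.81 [0.576 0.517 0.   ]
sauce_bottle [412. 273.] 0.62 [ 0.364 -0.28   0.   ]
sauce_bottle [487. 254.] 0.55 [ 0.417 -0.514  0.   ]
bowl [481. 193.] 0.98 [ 0.609 -0.515  0.   ]
cucumber [327. 151.] 0.75 [ 0.759 -0.03   0.   ]
cucumber [485. 254.] 0.47 [ 0.417 -0.508  0.   ]
spatula [309. 272.] 0.74 [0.374 0.037 0.   ]
spoon [409. 272.] 0.93 [ 0.368 -0.27   0.   ]
2.0
```

View pics/scene.png

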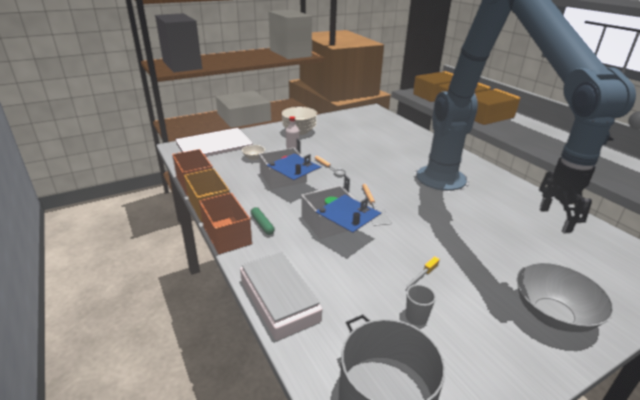

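View pics/top.png

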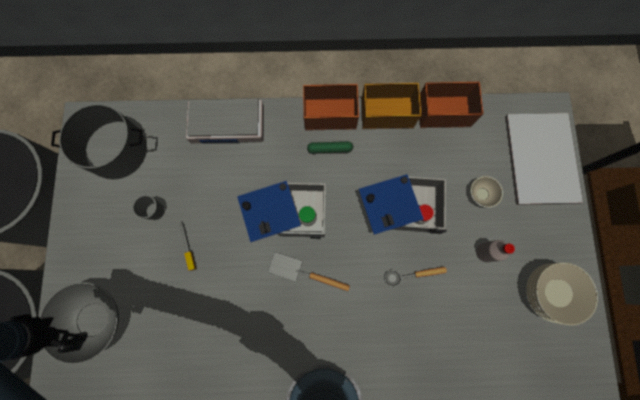

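The red jar is in the right box (red cap at top-view pixel (425,213)) and the green one is in the left box (308,215). The pin lies at (188,250), pointing mostly along +x. Next I'll take close looks with the wrist camera at the pin and then the right box.

```bash
cat >> h.py <<'E'
from scipy.spatial.transform import Rotation as Ro
def q(yaw):  # tool down, tool y axis along world direction yaw+90deg (up to sign)
    return (Ro.from_euler('z',yaw)*Ro.from_quat([1,0,0,0])).as_quat()
def look(names,cam='wrist'):
    P=camera_params(cam)
    for n,z in names.items():
        for d in tip_of(cam,n)[:2]: print(n,np.round(d['at']),round(d['confidence'],2),np.round(onz(P,d['at'],z),4))
E
python3 - <<'E'
from h import *
print(read_tcp_rot(), Ro.from_quat(read_tcp_rot()).as_matrix().round(2).tolist())
def best(p):
    o=[]
    for y in (0,np.pi):
        s=inverse_kinematics(p,q(y)); print(y,None if s is None else np.round(s,2))
best([.46,.41,.28]);best([.52,-.29,.32])
P=[.42,.41,.28]
move_ptp(P,q(0)); save('wrist','w1'); look(dict(pin=0,pin_neck=.014,pin_tip=.014))
print(read_time_s())
move_ptp([.50,-.27,.36],q(0)); save('wrist','w2'); look(dict(box_r=0,lid_r_knob=.113,box_r_eye=.115,lid_r_eye=.115,jar_red=.07,jar_green=.07))
print(read_time_s(),read_qpos())
c=np.vstack([cv2.imread('pics/w1.png'),cv2.imread('pics/w2.png')]);cv2.imwrite('pics/w12.png',cv2.resize(c,(480,600)))
E
```

```text
[ 1.97047660e-01  9.80393910e-01 -1.54226828e-05 -2.75296114e-06] [[-0.92, 0.39, -0.0], [0.39, 0.92, -0.0], [-0.0, -0.0, -1.0]]
0 [-1.27  0.33  0.59  1.67 -0.19  1.2  -2.21]
3.141592653589793 [-0.87  0.3   0.1   1.65 -0.03  1.19  0.8 ]
0 [-0.5   0.45  1.23  1.69 -0.44  1.32 -0.75]
3.141592653589793 [-0.52  0.48  1.28  1.69 -0.48  1.33  2.42]
pin [330. 152.] 0.92 [0.4425 0.4008 0.    ]
pin_neck [328. 153.] 0.97 [0.4423 0.4027 0.014 ]
pin_tip [302.  66.] 0.87 [0.5371 0.4326 0.014 ]
4.125
box_r [ 92. 121.] 0.83 [0.5578 0.0569 0.    ]
box_r [346. 112.] 0.83 [ 0.5707 -0.3016 -0.    ]
lid_r_knob [203. 103.] 0.9 [ 0.5783 -0.141   0.113 ]
box_r_eye [126. 247.] 0.52 [ 0.4145 -0.0352  0.115 ]
lid_r_eye [253. 161.] 0.94 [ 0.5167 -0.1922  0.115 ]
jar_red [352. 132.] 0.7 [ 0.5461 -0.3051  0.07  ]
jar_green [105. 134.] 0.79 [ 0.5431 -0.0035  0.07  ]
jar_green [344. 112.] 0.52 [ 0.5696 -0.2951  0.07  ]
6.925 [-0.19089733  0.16817215  0.69743893  1.68710306 -0.11096631  1.32664198
 -1.04371203]
```

View pics/w12.png

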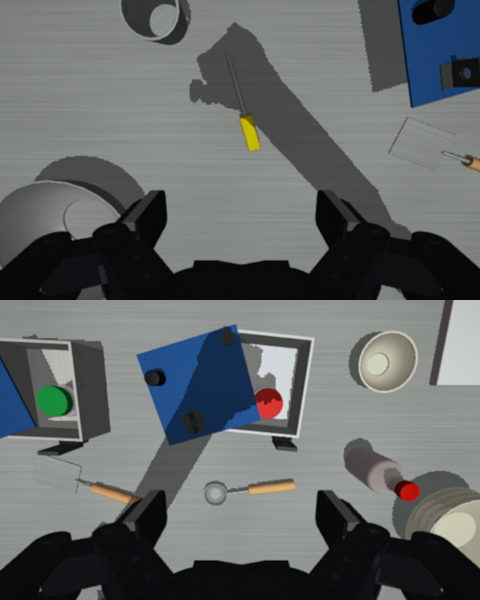

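Both wrist views agree: the red jar is under the right lid, with knob (203,103), lid eyelet (253,161) and front eyelet ≈(379,189) in wrist pixels. I'll get the lid pose from the knob and lid eyelet, then sweep the lid shut with the fingers caging the knob.

Run:
```python
from h import *
P=camera_params('wrist')
a=onz(P,(417,51),.09);b=onz(P,(399,183),.09);d=a-b
by=np.arctan2(d[1],d[0]);print('corners',a,b,'yaw',by,'len',np.linalg.norm(d), 'eye',onz(P,(379,189),.115))
K=np.array([.5783,-.1410]);E=np.array([.5167,-.1922])
v=E-K;ly=np.arctan2(v[1],v[0])-np.arctan2(-75,30)
R=lambda t:np.array([[np.cos(t),-np.sin(t)],[np.sin(t),np.cos(t)]])
piv=(K+E)/2-R(ly)@(np.array([-40,-7.5])/1e3-np.array([.06,.055]))
print('piv',piv,'lidyaw',ly,'angle',by-ly)
kn=lambda t:piv+R(t)@np.array([-.115,-.025])
tq=lambda t:q(t+.2146)
Z=.122
move_gripper(.055,30)
move_ptp([*kn(ly),.2],tq(ly)); movel([*kn(ly),Z],speed=.12)
print('f0',read_ft_force()); move_gripper(.027); print('gap',read_finger_gap(),read_ft_force().round(1))
for t in np.linspace(ly,by-.12,6)[1:]:
    movel([*kn(t),Z],tq(t),speed=.12)
f0=np.array(read_ft_force());print(f0.round(1),read_time_s())
t=by-.12
while t<by+.12:
    t+=.03; movel([*kn(t),Z],tq(t),speed=.05); f=np.array(read_ft_force())
    print(round(t,3),f.round(1))
    if np.linalg.norm((f-f0)[:2])>10: break
print(read_time_s(),read_eef_pos())
```

```text
corners [ 0.63313058 -0.37383458  0.09      ] [ 0.48641548 -0.36299842  0.09      ] yaw -0.07372468449310325 len 0.14711472609651688 eye [ 0.48443975 -0.33477126  0.115     ]
piv [ 0.63775125 -0.242501  ] lidyaw -1.2578431993920343 angle 1.184118514898931
f0 [-0.25616684 -0.07415101  0.75493757]
gap 0.026978518711113862 [0.  0.4 1.4]
[-0.4 -0.2 -0.4] 11.425
-0.164 [-0.1  1.6 -0.3]
-0.134 [ 0.4  1.1 -0.4]
-0.104 [ 0.8  0.9 -0.7]
-0.074 [-0.1  0.2  0.1]
-0.044 [ 0.2 -0.8 -0.2]
-0.014 [0.1 2.4 0.1]
0.016 [-3.   8.4  5.7]
0.046 [-4.2 13.6  9.2]
13.425 [ 0.52314411 -0.26463851  0.1215111 ]
```

```bash
cat >> h.py <<'E'
def fitbox(pts):
    M=dict(lid_r_knob=(-.055,.03),box_r_eye=(-.085,-.045),lid_r_eye=(-.025,-.045))
    A=np.array([M[k] for k in pts]);B=np.array([pts[k][:2] for k in pts])
    a=A-A.mean(0);b=B-B.mean(0)
    th=np.arctan2((a[:,0]*b[:,1]-a[:,1]*b[:,0]).sum(),(a*b).sum())
    R=np.array([[np.cos(th),-np.sin(th)],[np.sin(th),np.cos(th)]])
    o=B.mean(0)-R@A.mean(0);return th,o,R,np.abs(B-(A@R.T+o)).max()
E
python3 - <<'E'
from h import *
move_gripper(.045)
p=np.array(read_eef_pos());movel([p[0],p[1],.2],speed=.15)
for i,(pos,y) in enumerate([([.40,-.30,.27],0),([.42,-.32,.36],0)]):
    move_ptp(pos,q(y)); save('wrist',f'b{i}');P=camera_params('wrist');pts={}
    print('cam',np.round(ray(P,(320,200))[0],3))
    for n,z in dict(lid_r_knob=.113,box_r_eye=.115,lid_r_eye=.115).items():
        for d in tip_of('wrist',n)[:2]:
            X=onz(P,d['at'],z);print(n,np.round(d['at']),round(d['confidence'],2),X.round(4));pts.setdefault(n,X)
    print(fitbox(pts))
print(read_time_s())
E
```

```text
cam [ 0.464 -0.299  0.391]
lid_r_knob [275.  47.] 0.98 [ 0.5161 -0.2623  0.113 ]
box_r_eye [368.  98.] 0.67 [ 0.4787 -0.3358  0.115 ]
lid_r_eye [376.  10.] 0.61 [ 0.541  -0.3392  0.115 ]
(np.float64(-0.0734058712780512), array([ 0.56827427, -0.29650944]), array([[ 0.997307  ,  0.07333997],
       [-0.07333997,  0.997307  ]]), np.float64(0.0014803660774390104))
cam [ 0.485 -0.319  0.482]
lid_r_knob [266.  89.] 0.61 [ 0.5121 -0.26    0.113 ]
lid_r_knob [340.  62.] 0.42 [ 0.5381 -0.3377  0.113 ]
box_r_eye [338. 120.] 0.77 [ 0.48   -0.3372  0.115 ]
lid_r_eye [339.  63.] 0.83 [ 0.5371 -0.3374  0.115 ]
(np.float64(-0.03297717771180266), array([ 0.56535425, -0.2933673 ]), array([[ 0.9994563,  0.0329712],
       [-0.0329712,  0.9994563]]), np.float64(0.0017890206605563064))
15.9083
```

View pics/b0.png

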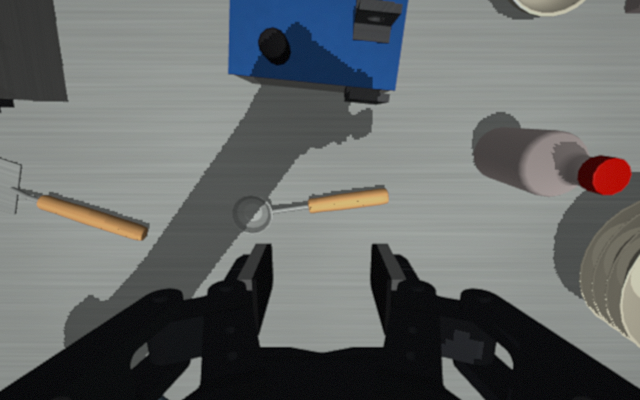

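Run:
```python
from h import *
im=cv2.imread('pics/b1.png').astype(int);P=camera_params('wrist')
m=((im[:,:,0]>1.6*im[:,:,2]+8)).astype(np.uint8)
m=cv2.morphologyEx(m,cv2.MORPH_OPEN,np.ones((3,3)))
n,l,s,c=cv2.connectedComponentsWithStats(m)
cand=[i for i in range(1,n) if s[i,4]>1500];print([s[i].tolist() for i in cand])
i=min(cand,key=lambda i:abs(c[i][0]-300))
ys,xs=np.where(l==i)
W=np.array([onz(P,(x,y),.096)[:2] for x,y in zip(xs,ys)])
r=cv2.minAreaRect((W*1000).astype(np.float32));print(r,cv2.boxPoints(r).round(1).tolist(),s[i])
for cy in range(xs.min()+10,xs.max()-5,12):
    yy=ys[xs==cy].max();print((cy,int(yy)),onz(P,(cy,yy+.5),.096)[:2].round(4).tolist())
v=im[0:200,180:440].astype(np.uint8);cv2.imwrite('pics/b1c.png',cv2.resize(v,None,fx=3,fy=3,interpolation=cv2.INTER_CUBIC))
```

```text
[[233, 0, 139, 117, 13279]]
((546.2727661132812, -294.559814453125), (140.3227081298828, 116.89694213867188), 85.01480102539062) [[481.8999938964844, -359.3999938964844], [598.4000244140625, -369.5], [610.5999755859375, -229.6999969482422], [494.1000061035156, -219.60000610351562]] [  233     0   139   117 13279]
(243, 104) [0.4952, -0.231]
(255, 105) [0.4941, -0.2443]
(267, 107) [0.492, -0.2576]
(279, 108) [0.4909, -0.2709]
(291, 109) [0.4898, -0.2843]
(303, 110) [0.4888, -0.2977]
(315, 111) [0.4877, -0.3111]
(327, 113) [0.4855, -0.3245]
(339, 115) [0.4834, -0.338]
(351, 115) [0.4834, -0.3515]
(363, 69) [0.5315, -0.3634]
```

View pics/b1c.png

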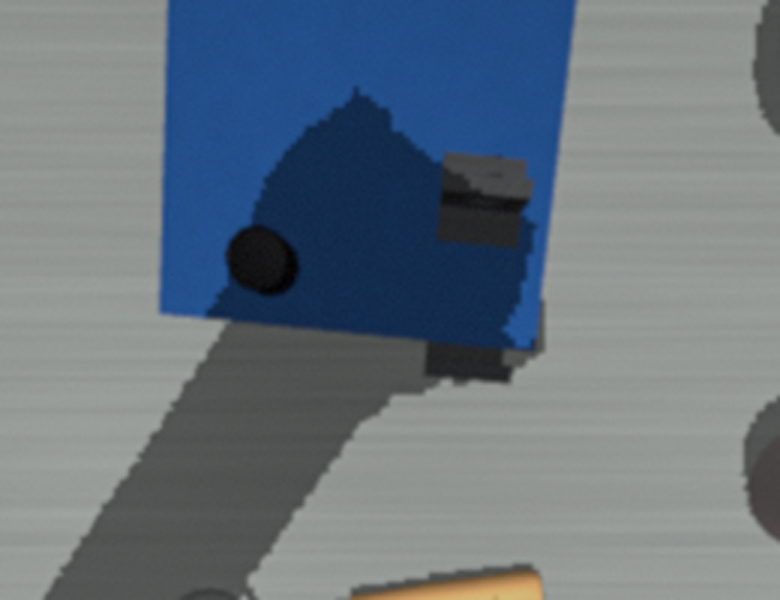

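The lid is square over the box, yaw about −0.085, with the front eyelet at about (0.477, −0.335). Next I'll grasp the pin and bring it in front of the eyelet.

Run:
```python
from h import *
yp=.3055;u=np.array([np.cos(yp),np.sin(yp)]);neck=np.array([.4423,.4027]);g=neck-.024*u
move_gripper(.05)
move_ptp([*g,.15],q(yp)); print(np.round(read_qpos(),2))
save('wrist','p0');P=camera_params('wrist')
t={}
for n in('pin_neck','pin_tip'):
    d=tip_of('wrist',n)
    if d: t[n]=onz(P,d[0]['at'],.014)[:2];print(n,d[0],t[n])
if len(t)==2:
    v=t['pin_tip']-t['pin_neck'];print('len',np.linalg.norm(v),'yaw',np.arctan2(v[1],v[0]))
print(read_time_s())
```

```text
[-0.67  0.36 -0.18  1.86  0.08  0.93 -2.16]
pin_neck {'at': [316.7, 168.7], 'confidence': 0.93} [0.44279084 0.40563837]
pin_tip {'at': [319.1, 30.5], 'confidence': 0.89} [0.53769173 0.433085  ]
len 0.09879016307477391 yaw 0.28153179645104415
18.9167
```

Run:
```python
from h import *
yp=.293;u=np.array([np.cos(yp),np.sin(yp)]);g=np.array([.4428,.4045])-.024*u
movel([*g,.06],q(yp),speed=.15);movel([*g,.022],speed=.08)
print(read_ft_force().round(1));move_gripper(.0,80);print('gap',read_finger_gap())
movel([*g,.20],speed=.2)
yb=-.085;ub=np.array([np.cos(yb),np.sin(yb)]);e=np.array([.477,-.3345])
s=e-(.100+.024+.03)*ub
move_ptp([*s,.20],q(yb));movel([*s,.123],speed=.12)
print(np.round(read_qpos(),2),read_finger_gap(),read_ft_force().round(1))
save('wrist','i0');P=camera_params('wrist')
for n,z in dict(pin_neck=.115,pin_tip=.115,box_r_eye=.115,lid_r_eye=.115).items():
    for d in tip_of('wrist',n)[:2]: print(n,np.round(d['at'],1),round(d['confidence'],2),onz(P,d['at'],z).round(4))
save('top','i0t')
print('expected tip',s+.124*ub,read_eef_pos(),read_time_s())
```

```text
[-0.3 -0.3 -0.7]
gap 0.01823576124775573
[ 0.    0.23  0.76  2.19 -0.22  0.8  -0.75] 0.018166734287105496 [ 0.8 -0.5 -1.5]
pin_neck [320.  217.9] 0.81 [ 0.3475 -0.3233  0.115 ]
expected tip [ 0.44710831 -0.33195307] [ 0.32401242 -0.32169842  0.1236091 ] 25.375
```

View pics/i0.png

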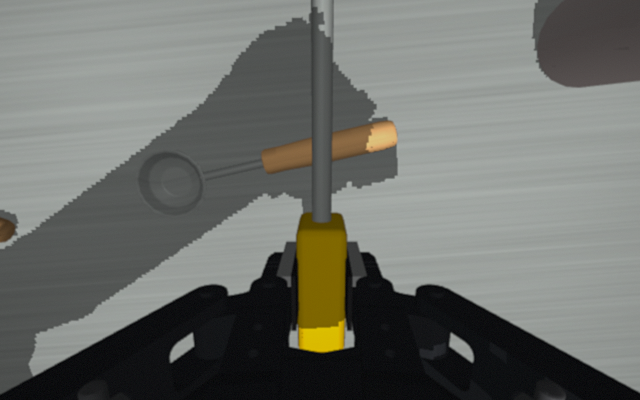

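The pin sits straight in the grip: the neck pixel (320,218) matches kinematics to 0.2 mm, and the rod runs up column ~322. The eyelet is out of view, so I'll take one close look from above with the pin offset to the side.

Run:
```python
from h import *
yb=-.085;ub=np.array([np.cos(yb),np.sin(yb)]);n=np.array([-ub[1],ub[0]]);e=np.array([.477,-.3345])
p=np.array(read_eef_pos());movel([p[0],p[1],.175],speed=.2)
s=e-.05*ub+.028*n
movel([*s,.175],q(yb),speed=.2)
save('wrist','i1');P=camera_params('wrist');np.savez('i1.npz',**{k:np.array(v) for k,v in P.items() if k in('K','camera_from_world')})
for m,z in dict(box_r_eye=.115,lid_r_eye=.115,lid_r_knob=.113).items():
    for d in tip_of('wrist',m)[:2]: print(m,np.round(d['at'],1),round(d['confidence'],2),onz(P,d['at'],z).round(4))
for m,o in dict(eye=(0,0),lideye=(.06,0)).items():
    X=e+o[0]*ub; print(m,'pred hole',proj(P,[*X,.115]).round(1),'top mid',proj(P,[*X,.133]).round(1))
print(read_time_s())
im=cv2.imread('pics/i1.png')[0:240,230:530];cv2.imwrite('pics/i1c.png',cv2.resize(im,None,fx=2.5,fy=2.5,interpolation=cv2.INTER_CUBIC))
```

```text
box_r_eye [374.8 132.3] 0.6 [ 0.4798 -0.3361  0.115 ]
lid_r_eye [321.8 210.2] 0.65 [ 0.439 -0.304  0.115]
lid_r_eye [376.7  10. ] 0.57 [ 0.5383 -0.3397  0.115 ]
lid_r_knob [230.6  79.6] 0.69 [ 0.5132 -0.2628  0.113 ]
eye pred hole [372.1 137.9] top mid [377.5 140.3]
lideye pred hole [376.5  13.6] top mid [383.1   1.4]
26.6667
```

View pics/i1c.png

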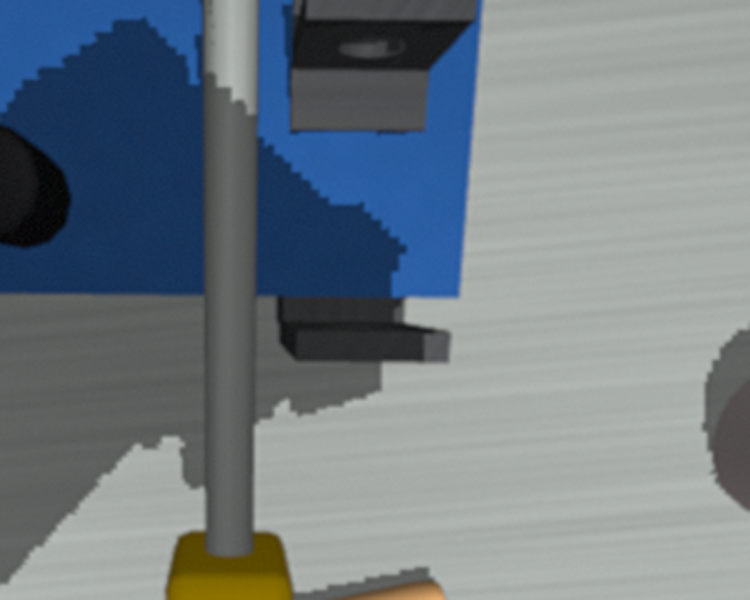

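The lid's front edge is horizontal in the tool-aligned view, so the yaw is right. The front plate's top is centred at ≈(379.4,138) against a predicted (377.5,140.3), and the lid hole is at (378,19). That means both holes are about 0.8 mm to the right, so I'll correct for it and insert with force checks.

Run:
```python
from h import *
P=camera_params('wrist');T=np.array(P['camera_from_world'])
yb=-.085;ub=np.array([np.cos(yb),np.sin(yb)]);n=np.array([-ub[1],ub[0]]);e=np.array([.477,-.3345])+.001*ub-.0008*n
p=np.array(read_eef_pos())
for d in(.024,.06,.11):
    X=np.array([*(p[:2]+d*ub),p[2]-.008]);print(d,proj(P,X).round(1),'width px',round(8e-3*P['K'][0][0]/(T[:3,:3]@X+T[:3,3])[2],1))
back=.124+.02
s=e-back*ub
movel([*(p[:2]-(back-.05)*ub),.175],speed=.2)
movel([*s,.123],q(yb),speed=.15)
f0=np.array(read_ft_force())
ds=list(np.arange(.01,back-.024-.007,.010))+[back-.024-.007]
for d in ds:
    movel([*(s+d*ub),.123],q(yb),speed=.06)
    f=np.array(read_ft_force())-f0
    print(round((d-.02)*1e3),f.round(1))
    if np.linalg.norm(f)>10: print('STOP');break
print(read_time_s(),read_finger_gap(),read_eef_pos())
```

```text
0.024 [321.4 216.7] width px 19.4
0.06 [321.1 127. ] width px 20.8
0.11 [320.5 -21.7] width px 23.2
-10 [ 0.6 -1.1  1.6]
0 [-0.3 -0.1  0.2]
10 [-0.6 -1.3 -0.3]
20 [ 0.2 -0.3  0.6]
30 [-0.4 -0.2 -0.1]
40 [-0.2 -0.1  0.8]
50 [ 0.3 -0.3  0.4]
60 [ 0.  -0.5  0.2]
70 [ 0.3 -0.7  0.2]
80 [ 0.6 -1.1 -0.3]
90 [-0.1 -0.3  0.1]
93 [-0.5 -0.5 -0. ]
31.575 0.018637255705757676 [ 0.44718641 -0.33275224  0.12303082]
```

Run:
```python
from h import *
yb=-.085;ub=np.array([np.cos(yb),np.sin(yb)]);p=np.array(read_eef_pos());f0=np.array(read_ft_force())
for d in (.0015,.003,.0045,.006):
    movel([*(p[:2]+d*ub),p[2]],q(yb),speed=.03);f=np.array(read_ft_force())-f0;print(d,f.round(1))
    if np.linalg.norm(f)>5:break
a=save('wrist','j0');s=read_camera('scene')[110:200,240:380]
c=cv2.resize(s,(640,411),interpolation=cv2.INTER_CUBIC)
o=np.vstack([a[:300],c])[:,:,::-1];cv2.imwrite('pics/j.png',cv2.resize(o,(540,600)))
```

```text
0.0015 [0.6 0.2 1.2]
0.003 [ 1.8 -0.5  0.4]
0.0045 [ 0.7 -0.4 -0.1]
0.006 [ 0.7 -0.7  0.3]
```

View pics/j.png

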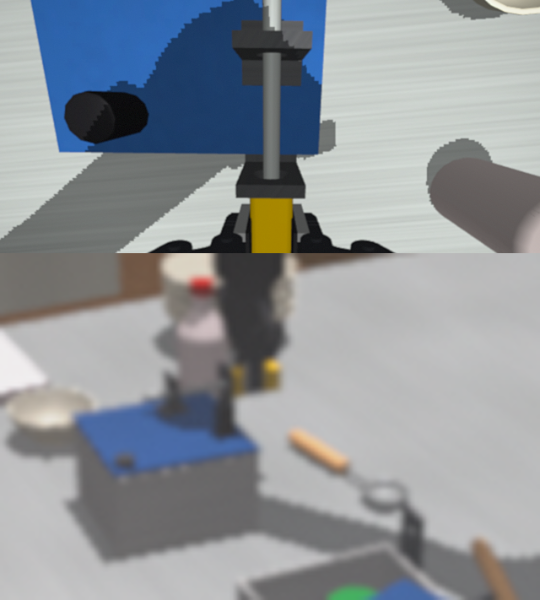

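The wrist view shows the rod passing through both eyelets, with the handle up against the front plate. Releasing and retreating now.

Run:
```python
from h import *
yb=-.085;ub=np.array([np.cos(yb),np.sin(yb)])
move_gripper(.06);p=np.array(read_eef_pos());movel([p[0],p[1],.24],speed=.12)
p[:2]-=.03*ub;movel([p[0],p[1],.30],speed=.2);pause(.5)
a=save('wrist','k0');P=camera_params('wrist')
for m,z in dict(pin_neck=.113,box_r_eye=.115,lid_r_eye=.115,lid_r_knob=.113).items():
    for d in tip_of('wrist',m)[:1]: print(m,np.round(d['at'],1),round(d['confidence'],2),onz(P,d['at'],z).round(4))
t=read_camera('top');o=np.vstack([a[:260],cv2.resize(t[150:300,120:520],(640,240))]);cv2.imwrite('pics/k.png',o[:,:,::-1])
print(read_time_s(),read_ft_force().round(1),read_finger_gap())
```

```text
pin_neck [323.  128.6] 0.88 [ 0.4762 -0.3366  0.113 ]
box_r_eye [326.4 123.2] 0.77 [ 0.4808 -0.34    0.115 ]
lid_r_eye [320.1  56.1] 0.7 [ 0.537  -0.3392  0.115 ]
lid_r_knob [236.6  91.1] 0.97 [ 0.5151 -0.263   0.113 ]
35.5583 [-0.2 -0.1 -0.8] 0.06033828962182194
```

View pics/k.png

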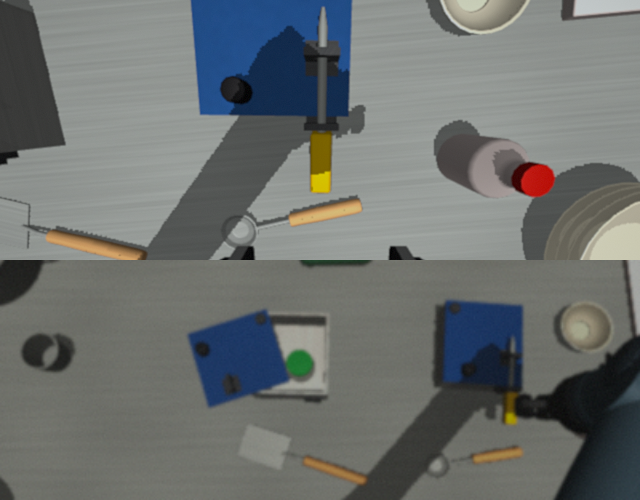

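The pin lies through both eyelets with its handle against the front plate (wrist view, about (321,131)), and the lid is shut. The left box and the bystanders look unmoved.

```bash
python3 -c "
from bench import *
sign_off();print(read_time_s())"
```

```text
the job is handed in; nothing more can be done
the job is handed in; nothing more can be done
```

The job is done and handed in at about 36 s of the 64 s allowed. The red-capped jar was in the right-hand box. I swung that lid shut to its stop, felt as about 13 N at the fingers. Then I pushed the yellow-handled pin in from the front through both eyelets and let go.

**Insertion:** there was no noticeable contact force on the way in (under 2.5 N). The last 6 mm push also met no clear contact, so the handle may sit a millimetre or so short of the front plate.

**After release:** the last pictures show:
- The rod is through both eyelets and its tip is well past the lid one.
- The handle is right at the front eyelet and the lid is square over the box.
- The left box's lid, the green jar and the other things in view look unmoved.
- The gripper is open and about 0.17 m above the pin, with force readings near zero.

**Disagreements:** the eyelet-detection networks were 2–4 mm off my own estimates and sometimes named the wrong part. I therefore used the lid edges and a close wrist view to line up the pin.

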